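# Sort tested samples by release status

## Robot

A 6-joint arm with a two-finger parallel gripper is mounted at the origin on the work surface. World frame = base frame: x ahead of the robot, y to its left, z up, the work surface at z = 0. Lengths are in m, angles in rad, forces in N, time in s.
With the tool pointing down it reaches from about 0.35 to 1 m from the base axis. Payload 7.1 kg.
Tool frame: the origin (TCP) lies between the finger pads; the fingertips stand 22 mm ahead of it and the grasp point (between the pads) lies 3 mm ahead of it; x points along the fingers, y is the direction in which the jaws open and shut, and the axes are right-handed (so a half turn about x gives the same grasp; the last joint's range is limited). The gripper opens to 85 mm and grips with 20 to 120 N. Pads are 22 mm wide; open, the fingers measure 114 mm over their backs; the gripper's body (76 mm by 85 mm) begins 54 mm behind the grasp point. The pads swing forward as they close: fully open they stand 13 mm farther back than shut.
Start: joints at [1.167, 0.423, 1.63, -0, 1.089, -0.019], TCP at [0.235, 0.579, 0.228] pointing down, gripper open.
Joint ranges: [-3, 3], [-0.9, 2.11], [0.09, 2.58], [-1.31, 4.45], [0.11, 2.69], [-2.54, 2.54]. Speed limits (rad/s): [2.39, 2.39, 3.01, 3.14, 3.14, 3.14].

## Interface

Orientations are given as a rotation vector (axis times angle).
In Python, from rig import manip gives the robot as it stands. The module is installed in compiled form; this text tells all that it offers. Calls block until the motion is done:
- manip.move_to(position, orientation): joint-space move of the TCP to a pose.
- manip.servo_line(position, orientation=None, rate=0.15): straight line of the TCP; orientation=None keeps the orientation; rate is the mean speed in m/s.
- manip.set_joints(angles): joint-space move.
- manip.command_gripper(opening, f_grip=None): finger opening in m; f_grip is the grip in N (None keeps the last); returns when the fingers have stopped.
- manip.hold(seconds).
- manip.solve_ik(position, orientation): joint angles nearest the present ones, or None.
- manip.camera(name): name is "scene" or "side" or "wrist"; returns a dict with "image" (384x512x3 uint8, red, green, blue), "fx", "fy", "cx", "cy" (pixels), "cam_to_world" (4x4, takes a point from camera to world coordinates); the wrist camera has in their place "mount" (4x4, takes a point from camera to tool coordinates, whose origin is the TCP and whose axes are the tool frame's). Camera axes: x right, y down, z forward; pixel columns grow to the right and rows downward; lengths in m; the calibration is good to about 2 mm. The wrist camera is an equidistant fisheye: a pixel r from the principal point sees the ray r / f radians off the axis. A picture is of the moment at which its call begins: read the wrist's pose just before it. There is no depth.
A pose or a line that the arm cannot do raises manip.IKError and nothing moves.
- manip.sign_off(): hands the job in, once; it reports no verdict.
Readings, each from a call of its own:
- manip.get_time(): time.
- manip.get_joint_positions(): joint angles.
- manip.get_joint_vel(): joint speeds.
- manip.get_tau(): joint torques, N m.
- manip.get_position(): TCP position.
- manip.get_ee_rot(): TCP orientation.
- manip.get_contact_force(): force on the tool from outside, world axes, zero at the start.
- manip.get_torque(): the same for the moment, N m.
- manip.get_width(): finger opening in m.
Only numpy, scipy, OpenCV 4.12 (cv2) and the standard library are available. Lean on these libraries where they do the work, as an engineer would, in place of code of your own. Each camera call takes 0.05 s, during which the arm holds its last target.

## Task

Sort the tested samples by the colour of their caps, whatever the container: red cap into the red tray, yellow cap into the yellow tray, and both green caps side by side in the green tray, each standing upright on the tray's floor. Put the red-capped reject away first, before you move any other sample. Set them down without dropping or tipping them over, and leave the blue-capped jar and the stoppered glass flask where they stand.

Things in the scene. Friction and masses are not known exactly. Their poses are not given: they have to be found in the camera images.
- red_jar_center (a point): round amber glass sample jar with a paper label and a red screw cap: 42 mm diameter, 74 mm tall in all, glass 55 mm high, cap 40 mm diameter and 20 mm high. Stands upright on the bench. This point is on its axis, half-way up (37 mm above its underside); z is up. About 110 g. Rejected sample: belongs in the red tray, first.
- green_jar_center (a point): round amber glass sample jar with a paper label and a green screw cap: 42 mm diameter, 74 mm tall in all, glass 55 mm high, cap 40 mm diameter and 20 mm high. Stands upright on the bench. This point is on its axis, half-way up (37 mm above its underside); z is up. About 110 g. Belongs in the green tray.
- green_bottle_center (a point): white plastic sample bottle of rectangular section with a green screw cap: body 34 mm (its x) by 52 mm (its y), 56 mm high, then a cap 33 mm in diameter up to 75 mm in all. Stands upright. This point is on its vertical axis, 37.5 mm above its underside; grasp it by the body across its 34 mm side (along its x axis). About 90 g. Belongs in the green tray.
- yellow_bottle_center (a point): white plastic sample bottle of rectangular section with a yellow screw cap: body 34 mm (its x) by 52 mm (its y), 56 mm high, then a cap 33 mm in diameter up to 75 mm in all. Stands upright. This point is on its vertical axis, 37.5 mm above its underside; grasp it by the body across its 34 mm side (along its x axis). About 90 g. Belongs in the yellow tray.
- red_tray: shallow red plastic tray fixed to the bench, open above: 110 mm (its x) by 150 mm (its y) outside, walls 5 mm thick and 22 mm high, flat floor 5 mm thick (100 by 140 mm inside), room for two containers side by side along its y. Origin at the centre of its underside, on the bench; z up. For the red-capped jar.
- green_tray: shallow green plastic tray fixed to the bench, open above: 110 mm (its x) by 150 mm (its y) outside, walls 5 mm thick and 22 mm high, flat floor 5 mm thick (100 by 140 mm inside), room for two containers side by side along its y. Origin at the centre of its underside, on the bench; z up. For the green-capped jar and the green-capped bottle.
- yellow_tray: shallow yellow plastic tray fixed to the bench, open above: 110 mm (its x) by 150 mm (its y) outside, walls 5 mm thick and 22 mm high, flat floor 5 mm thick (100 by 140 mm inside), room for two containers side by side along its y. Origin at the centre of its underside, on the bench; z up. For the yellow-capped bottle.
- blue_jar_center (a point): round amber glass sample jar with a paper label and a blue screw cap: 42 mm diameter, 74 mm tall in all, glass 55 mm high, cap 40 mm diameter and 20 mm high. Stands upright on the bench. This point is on its axis, half-way up (37 mm above its underside); z is up. About 110 g. Reference jar, not part of the sorting: stays where it stands.
- flask_center (a point): small conical glass flask with a black rubber stopper: 54 mm across at the foot, 22 mm at the neck, 77 mm tall. This point is on its axis, half-way up (38.5 mm above the bench). Loose and light; stays where it stands.

How it is judged:
On the way:
1. the red-capped jar stands in the red tray, let go (x of red_jar_center in the frame of red_tray between -0.05 and 0.05 m and y of red_jar_center in the frame of red_tray between -0.07 and 0.07 m and z of red_jar_center in the frame of red_tray between 0.037 and 0.047 m and angle between red_jar_center's own z axis and vertical below 0.12 rad and linear speed of red_jar below 0.02 m/s and angular speed of red_jar below 0.2 rad/s and contact force between red_jar and the fingers below 0.05 N), for 0.2 s.
At the end, for the whole second after the job is handed in: Red-capped jar in the red tray, yellow-capped bottle in the yellow, green-capped jar and bottle in the green: each upright (0.12 rad) on the floor (5 mm) between the walls, released, at rest. Blue-capped jar and flask upright, within 30 mm of where they began (all of step 1 and x of green_jar_center in the frame of green_tray between -0.05 and 0.05 m and y of green_jar_center in the frame of green_tray between -0.07 and 0.07 m and z of green_jar_center in the frame of green_tray between 0.037 and 0.047 m and angle between each of green_jar_center, green_bottle_center, yellow_bottle_center, blue_jar_center, flask_center's own z axis and vertical below 0.12 rad and linear speed of each of green_jar, green_bottle, yellow_bottle below 0.02 m/s and angular speed of each of green_jar, green_bottle, yellow_bottle below 0.2 rad/s and contact force between each of green_jar, green_bottle, yellow_bottle and the fingers below 0.05 N and x of green_bottle_center in the frame of green_tray between -0.05 and 0.05 m and y of green_bottle_center in the frame of green_tray between -0.07 and 0.07 m and z of green_bottle_center in the frame of green_tray between 0.0375 and 0.0475 m and x of yellow_bottle_center in the frame of yellow_tray between -0.05 and 0.05 m and y of yellow_bottle_center in the frame of yellow_tray between -0.07 and 0.07 m and z of yellow_bottle_center in the frame of yellow_tray between 0.0375 and 0.0475 m and distance of each of blue_jar_center, flask_center from where it was at the start of the episode below 0.03 m); the robot touches nothing.
It fails at once if another sample is moved more than 30 mm before the red-capped jar stands on the floor of the red tray (distance of any of green_jar_center, green_bottle_center, yellow_bottle_center from where it was at the start of the episode above 0.03 m and not (x of red_jar_center in the frame of red_tray between -0.05 and 0.05 m and y of red_jar_center in the frame of red_tray between -0.07 and 0.07 m and z of red_jar_center in the frame of red_tray between 0.037 and 0.047 m and angle between red_jar_center's own z axis and vertical below 0.12 rad)).
It fails at once if a sample, the blue-capped jar or the flask is tipped by more than 0.7 rad (angle between any of red_jar_center, green_jar_center, green_bottle_center, yellow_bottle_center, blue_jar_center, flask_center's own z axis and vertical above 0.7 rad).
It fails at once if a sample is dropped (falls free at over 0.7 m/s, about 25 mm) ((linear speed of red_jar above 0.7 m/s and contact force between red_jar and the fingers below 0.05 N) or (linear speed of green_jar above 0.7 m/s and contact force between green_jar and the fingers below 0.05 N) or (linear speed of green_bottle above 0.7 m/s and contact force between green_bottle and the fingers below 0.05 N) or (linear speed of yellow_bottle above 0.7 m/s and contact force between yellow_bottle and the fingers below 0.05 N)).
It fails at once if the blue-capped jar or the flask is moved by more than 30 mm (distance of any of blue_jar_center, flask_center from where it was at the start of the episode above 0.03 m).
It also fails if it takes over 112 s, if anything falls off the work surface, if the arm or the gripper's body presses on something with over 40 N, if the wrist force passes 120 N, or if a joint passes its speed limit or range.

## Working session

There is one attempt and no reset: what is moved stays moved. The work goes in short steps, each a Python script; the robot and the scene stay as the last script left them, time stands still between calls to the robot, and variables do not carry over. Pictures are saved under pics/ and viewed, and the job is handed in when it is done.

```bash
mkdir -p pics
python3 - <<'E'
from rig import manip
import cv2, numpy as np
for n in ["scene","side","wrist"]:
    c=manip.camera(n); cv2.imwrite(f"pics/{n}0.png",c["image"][:,:,::-1])
    print(n,c["fx"],c["cx"],c["cy"]); print(np.round(c.get("cam_to_world",c.get("mount")),4))
print(manip.get_time(),manip.get_position(),manip.get_ee_rot())
E
```

```text
scene 419.90124254022845 255.98560382564852 188.14533919512803
[[-0.8805  0.3239 -0.3461  0.8195]
 [ 0.4738  0.5809 -0.6619  0.5531]
 [-0.0134 -0.7468 -0.6649  0.6491]
 [ 0.      0.      0.      1.    ]]
side 466.63287932358907 246.35096696501182 189.9835131980627
[[ 0.999  -0.0166  0.0412  0.468 ]
 [-0.044  -0.4878  0.8718 -1.0058]
 [ 0.0056 -0.8728 -0.4881  0.6233]
 [ 0.      0.      0.      1.    ]]
wrist 297.3186396354542 255.92910661958132 191.7158950751303
[[-6.000e-04 -2.633e-01  9.647e-01 -1.457e-01]
 [ 1.000e+00  6.000e-04  8.000e-04 -5.000e-04]
 [-8.000e-04  9.647e-01  2.633e-01 -6.630e-02]
 [ 0.000e+00  0.000e+00  0.000e+00  1.000e+00]]
0.15 [0.23441602 0.57890363 0.22760064] [ 0.30093529  1.54987499 -0.30284138]
```

View pics/scene0.png

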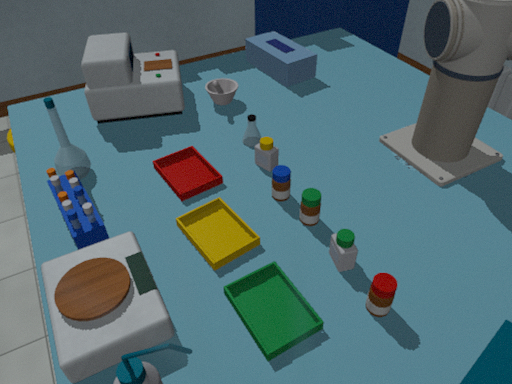

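View pics/side0.png

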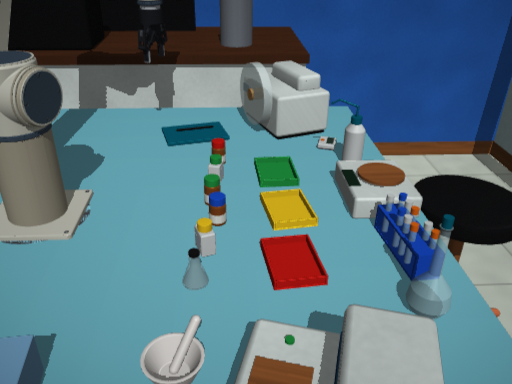

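View pics/wrist0.png

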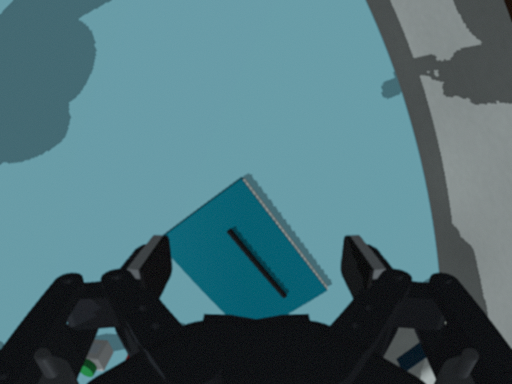

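The scene view shows a row of containers: flask (252,128), yellow bottle (267,155), blue jar (281,183), green jar (311,207), green bottle (343,250) and red jar (381,295). The trays lie left of the row: red (188,172), yellow (218,233), green (272,308). The side view shows the same order. Next I'll localise them.

```bash
cat > h.py <<'E'
from rig import manip
import cv2, numpy as np
def K(c): return np.array([[c["fx"],0,c["cx"]],[0,c["fy"],c["cy"]],[0,0,1.]])
def rays(c,uv):
    uv=np.atleast_2d(uv).astype(float)
    d=np.c_[(uv[:,0]-c["cx"])/c["fx"],(uv[:,1]-c["cy"])/c["fy"],np.ones(len(uv))]
    T=c["cam_to_world"]; return T[:3,3],d@T[:3,:3].T
def toplane(c,uv,z):
    o,d=rays(c,uv); t=(z-o[2])/d[:,2]; return o+d*t[:,None]
H={"red":[(0,8),(172,180)],"yellow":[(22,34)],"green":[(50,80)],"blue":[(108,124)]}
def mask(im,col,smin=140,vmin=60):
    h=cv2.cvtColor(im,cv2.COLOR_RGB2HSV); m=0
    for a,b in H[col]: m=m|cv2.inRange(h,(a,smin,vmin),(b,255,255))
    return m
def blobs(m,amin=40):
    cs,_=cv2.findContours(m,cv2.RETR_EXTERNAL,cv2.CHAIN_APPROX_NONE)
    return [c for c in cs if cv2.contourArea(c)>amin]
E
python3 - <<'E'
from h import *
for n in ["scene","side"]:
    c=manip.camera(n)
    for col in H:
        for b in blobs(mask(c["image"],col)):
            x,y,w,h=cv2.boundingRect(b); M=cv2.moments(b); u=(M['m10']/M['m00'],M['m01']/M['m00'])
            A=cv2.contourArea(b); s=f"{n} {col} A{A:.0f} uv {np.round(u,1)} "
            if A>1200:
                p=toplane(c,b[:,0],0.022)[:,:2].astype(np.float32); r=cv2.minAreaRect(p); s+=f"TRAY {np.round(r[0],4)} {np.round(r[1],4)} {r[2]:.1f}"
            else: s+=f"cap(.065) {np.round(toplane(c,u,.065)[0],4)} bbox {w}x{h}"
            print(s)
E
```

```text
scene red A484 uv [383.7 285.4] cap(.065) [0.4457 0.2872 0.065 ] bbox 26x26
scene red A2093 uv [187.2 172.5] TRAY [ 0.607  -0.2043] [0.1156 0.1677] 6.4
scene yellow A3278 uv [217.5 232.4] TRAY [0.6232 0.0027] [0.1145 0.1621] 8.2
scene yellow A131 uv [266.  143.1] cap(.065) [ 0.4184 -0.1583  0.065 ] bbox 13x13
scene yellow A66 uv [ 10.  139.5] cap(.065) [ 0.9549 -0.4777  0.065 ] bbox 8x23
scene green A5240 uv [272.6 309.5] TRAY [0.6136 0.2077] [0.114  0.1568] 2.8
scene green A237 uv [344.9 237.7] cap(.065) [0.4377 0.1723 0.065 ] bbox 18x19
scene green A259 uv [310.7 196.8] cap(.065) [0.4307 0.0494 0.065 ] bbox 19x19
scene blue A1790 uv [ 81.1 215.5] TRAY [ 0.8604 -0.2082] [0.0644 0.2524] 5.4
scene blue A225 uv [280.9 173.5] cap(.065) [ 0.4456 -0.0439  0.065 ] bbox 19x17
scene blue A126 uv [279.8  45.4] cap(.065) [ 0.1015 -0.6277  0.065 ] bbox 27x14
scene blue A44 uv [390.   45.2] cap(.065) [-0.2182 -0.4439  0.065 ] bbox 23x20
scene blue A76 uv [383.2  15.9] cap(.065) [-0.3812 -0.6652  0.065 ] bbox 35x39
scene blue A54 uv [364.4  14.4] cap(.065) [-0.3303 -0.7142  0.065 ] bbox 25x25
sce
[... 446 characters left out ...]
5 ] bbox 9x9
side green A144 uv [211.2 180.3] cap(.065) [0.4279 0.0447 0.065 ] bbox 16x12
side green A1078 uv [276.2 171.5] cap(.065) [0.5984 0.0887 0.065 ] bbox 46x31
side green A84 uv [215.1 158.6] cap(.065) [0.436  0.1735 0.065 ] bbox 11x10
side blue A2236 uv [404.6 242.7] TRAY [ 0.867  -0.1597] [0.1107 0.2825] 5.6
side blue A42 uv [402.4 196.3] cap(.065) [ 0.8884 -0.0525  0.065 ] bbox 8x8
side blue A178 uv [216.6 198.7] cap(.065) [ 0.4427 -0.0485  0.065 ] bbox 16x15
side blue A46 uv [347.8 106.6] cap(.065) [0.9091 0.5962 0.065 ] bbox 25x12
side blue A26851 uv [407.4  61.3] TRAY [1.9972 2.1117] [2.6512 3.4668] 0.1
side blue A624 uv [207.   12.9] cap(.065) [0.3374 2.7581 0.065 ] bbox 26x27
```

```bash
cat >> h.py <<'E'
from scipy.spatial.transform import Rotation as R
def ori(psi):
    y=np.array([np.cos(psi),np.sin(psi),0]); x=np.array([0,0,-1.]); return R.from_matrix(np.c_[x,y,np.cross(x,y)]).as_rotvec()
def wristcam():
    p=np.array(manip.get_position()); r=R.from_rotvec(manip.get_ee_rot()).as_matrix(); c=manip.camera("wrist")
    T=np.eye(4);T[:3,:3]=r;T[:3,3]=p; c["cam_to_world"]=T@c["mount"]; return c
def wplane(c,uv,z):
    uv=np.asarray(uv,float).reshape(-1,1,2)
    d=cv2.fisheye.undistortPoints(uv,K(c),np.zeros(4))[:,0]; d=np.c_[d,np.ones(len(d))]
    T=c["cam_to_world"]; d=d@T[:3,:3].T; o=T[:3,3]; return o+d*((z-o[2])/d[:,2])[:,None]
E
python3 - <<'E'
from h import *
import pickle
R0=R.from_rotvec(manip.get_ee_rot()).as_matrix(); print(np.round(R0,2))
print([ (np.round(manip.solve_ik([.48,y,.33],ori(p)),2) if manip.solve_ik([.48,y,.33],ori(p)) is not None else None) for y in (.12,-.08) for p in (0,np.pi)])
manip.move_to([.48,.14,.33],ori(0))
c=wristcam(); cv2.imwrite("pics/w1.png",c["image"][:,:,::-1]); pickle.dump(c,open("w1.pkl","wb"))
manip.move_to([.48,-.08,.33],ori(0))
c=wristcam(); cv2.imwrite("pics/w2.png",c["image"][:,:,::-1]); pickle.dump(c,open("w2.pkl","wb"))
print(manip.get_time())
E
```

```text
[[-0.    0.38  0.93]
 [-0.    0.93 -0.38]
 [-1.   -0.   -0.  ]]
[array([ 0.22,  0.12,  1.8 , -0.  ,  1.22,  0.22]), None, array([-0.19,  0.1 ,  1.82, -0.  ,  1.22, -0.19]), None]
3.0917
```

View pics/w1.png

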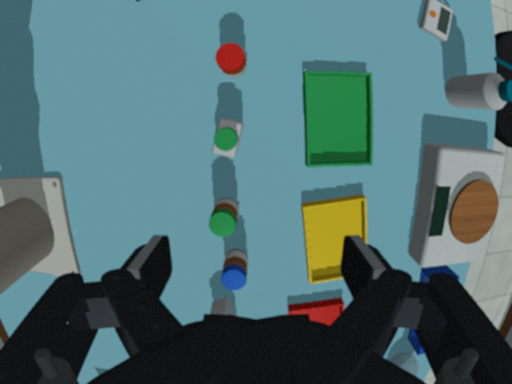

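View pics/w2.png

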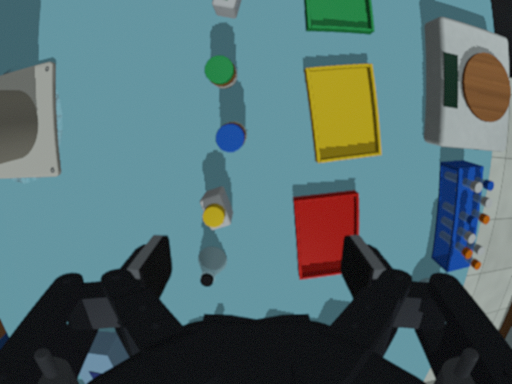

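w1 shows the red (231,58), green bottle (226,138), green jar (223,222) and blue (234,277) caps, plus the green tray (338,118) and yellow tray (335,240). w2 shows the yellow bottle cap (213,215) with the flask close behind it (211,257), plus the yellow tray (343,112) and red tray (327,235). Next are positions and bottle yaw.

Run:
```python
from h import *
import pickle
for n in ["w1","w2"]:
    c=pickle.load(open(n+".pkl","rb")); im=c["image"]
    for col in H:
        for b in blobs(mask(im,col,110,50),150):
            M=cv2.moments(b); u=(M['m10']/M['m00'],M['m01']/M['m00']);A=cv2.contourArea(b)
            if u[0]<150 or u[0]>400: continue
            if A>1500:
                r=cv2.minAreaRect(wplane(c,b[:,0],.022)[:,:2].astype(np.float32)); print(n,col,"TRAY",np.round(r[0],4),np.round(r[1],4),round(r[2],1))
            else: print(n,col,A,np.round(u,1),np.round(wplane(c,u,.070)[0],4))
def crop(n,x,y,w,s,o):
    cv2.imwrite(o,cv2.resize(cv2.imread(f"pics/{n}.png")[y:y+w,x:x+w],None,fx=s,fy=s,interpolation=cv2.INTER_NEAREST))
crop("w1",200,110,56,9,"pics/c1.png"); crop("w2",185,180,110,5,"pics/c2.png")
```

```text
w1 red 909.5 [319.6 310.7] [ 0.5902 -0.1154  0.07  ]
w1 red 633.5 [230.2  57.2] [0.4452 0.2838 0.07  ]
w1 yellow TRAY [ 0.6188 -0.0038] [0.1095 0.1542] 8.4
w1 green 550.0 [222.5 222.5] [0.4312 0.0496 0.07  ]
w1 green 374.5 [225.1 138.4] [0.438  0.1718 0.07  ]
w1 green TRAY [0.6095 0.2017] [0.1108 0.1492] 2.7
w1 blue 450.0 [233.4 276.6] [ 0.4449 -0.0429  0.07  ]
w2 red TRAY [ 0.6027 -0.2154] [0.109  0.1535] 6.5
w2 yellow 368.5 [213.6 215.1] [ 0.4189 -0.1587  0.07  ]
w2 yellow TRAY [ 0.6187 -0.0073] [0.1106 0.1485] 8.3
w2 green 617.5 [219.1  69.3] [0.4307 0.0475 0.07  ]
w2 green TRAY [0.6117 0.1516] [0.1112 0.0601] 3.0
w2 blue 581.5 [229.9 137.1] [ 0.445  -0.0461  0.07  ]
```

View pics/c1.png

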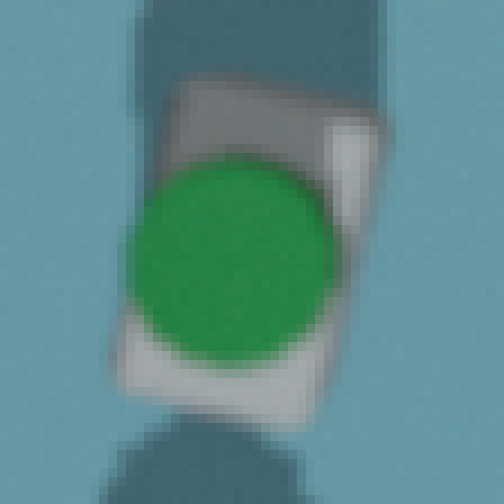

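View pics/c2.png

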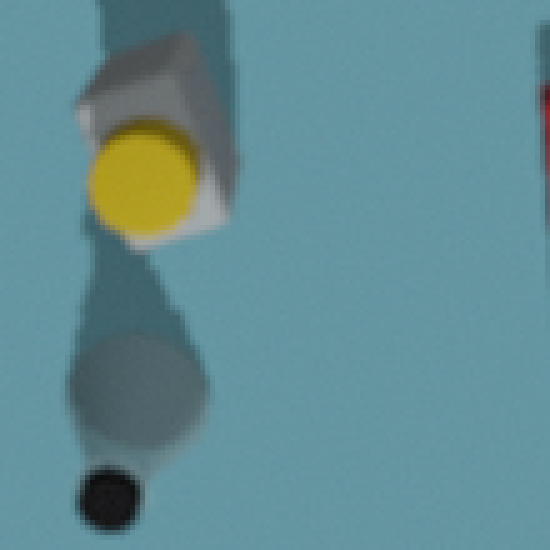

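```bash
cat >> h.py <<'E'
def pick(x,y,psi,z,up=.18,f=40):
    manip.command_gripper(.085)
    manip.move_to([x,y,up],ori(psi)); manip.servo_line([x,y,z],rate=.12)
    manip.command_gripper(0.0,f_grip=f); print("w",manip.get_width(),np.round(manip.get_contact_force(),1))
    manip.servo_line([x,y,up],rate=.12); print("lift w",manip.get_width(),np.round(manip.get_contact_force(),1),manip.get_time())
def place(x,y,psi,z,up=.18,op=.062):
    manip.servo_line([x,y,up],ori(psi),rate=.2)
    manip.servo_line([x,y,.065],rate=.12); manip.servo_line([x,y,z+.006],rate=.04)
    print("pre-release F",np.round(manip.get_contact_force(),1),"w",manip.get_width(),np.round(manip.get_position(),4))
    manip.command_gripper(op); manip.hold(.3); manip.servo_line([x,y,up],rate=.12); print("t",manip.get_time())
E
python3 - <<'E'
from h import *
import pickle
c=pickle.load(open("w1.pkl","rb"))
a=np.array([[118,385],[308,428],[383,112],[180,80]])/9+[200,110]-.5*8/9
p=wplane(c,a,.056)[:,:2]; print(p,p.mean(0)); d=p[1]-p[0]; print(np.degrees(np.arctan2(d[1],d[0])),np.linalg.norm(d))
d=p[2]-p[3]; print(np.degrees(np.arctan2(d[1],d[0])))
c=pickle.load(open("w2.pkl","rb"))
a=np.array([[135,250],[230,218],[185,35],[78,105]])/5+[185,180]-.4
p=wplane(c,a,.056)[:,:2]; print(p); d=p[1]-p[0]; print(np.degrees(np.arctan2(d[1],d[0])),np.linalg.norm(d))
d=p[3]-p[0]; print("left edge",np.degrees(np.arctan2(d[1],d[0]))-90,np.linalg.norm(d))
print("flask",wplane(c,[[212.6,258]],.01),wplane(c,[[207,280]],.074))
for q in [(.445,.284,0),(.603,-.215,.11)]: print(manip.solve_ik([q[0],q[1],.04],ori(q[2])) is not None)
pick(.4452,.2838,0,.041)
E
```

```text
[[0.41828374 0.15082352]
 [0.44852737 0.14370099]
 [0.4606653  0.19369442]
 [0.42894569 0.19908826]] [0.43910552 0.1718268 ]
-13.251979688835162 0.031071005932654053
-9.650693450128859
[[ 0.41262064 -0.18745129]
 [ 0.44226971 -0.17660926]
 [ 0.4303968  -0.11945229]
 [ 0.3974592  -0.14095647]]
20.086373652577002 0.031569245950754866
left edge 18.06056283278798 0.04890436819622488
flask [[ 0.40403729 -0.26133278  0.01      ]] [[ 0.40298671 -0.26764383  0.074     ]]
True
True
w 0.03936485016472956 [-1.1 -0.5  5.5]
lift w 0.039216833525195796 [-0.5  0.3 -2.1] 7.8917
```

Run:
```python
from h import *
s=manip.camera("scene")["image"][170:330,280:480]; w=manip.camera("wrist")["image"]
s=cv2.resize(s,(480,384)); cv2.imwrite("pics/g1.png",cv2.resize(np.hstack([s,w]),(790,306))[:,:,::-1]); print(manip.get_position(),manip.get_width())
```

```text
[0.4447393  0.28353168 0.17918516] 0.039128871178569204
```

View pics/g1.png

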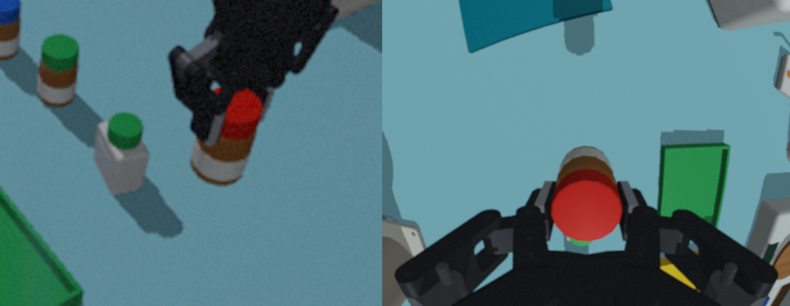

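The jar is lifted and upright between the pads: red cap at (590,205) in the wrist half, and its glass shows below the fingers in the scene half. Next I'll place it.

Run:
```python
from h import *
place(.6027,-.2154,.113,.041)
s=manip.camera("scene")["image"][100:260,120:320]; w=manip.camera("wrist")["image"]
s=cv2.resize(s,(480,384)); cv2.imwrite("pics/p1.png",cv2.resize(np.hstack([s,w]),(790,306))[:,:,::-1])
```

```text
pre-release F [-0.2 -1.  -0.1] w 0.039040041577075926 [ 0.6024 -0.2153  0.0466]
t 14.375
```

View pics/p1.png

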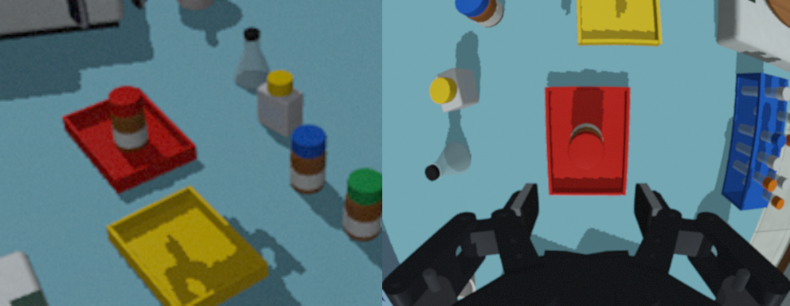

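The red jar stands upright in the middle of the red tray (wrist half ~(586,150)), and nothing else has moved. The yellow bottle is next.

Run:
```python
from h import *
pick(.4187,-.159,.33,.041)
w1=manip.camera("wrist")["image"]
place(.6187,-.0065,.146,.041)
w=manip.camera("wrist")["image"]
cv2.imwrite("pics/p2.png",cv2.resize(np.hstack([w1,w]),(790,296))[:,:,::-1])
```

```text
w 0.03287402850282298 [-1.3  0.2  6.7]
lift w 0.033039020010340786 [ 0.4  0.7 -1.5] 18.7667
pre-release F [ 0.   0.  -1.3] w 0.03277861795730818 [ 0.6185 -0.0065  0.0466]
t 23.8833
```

View pics/p2.png

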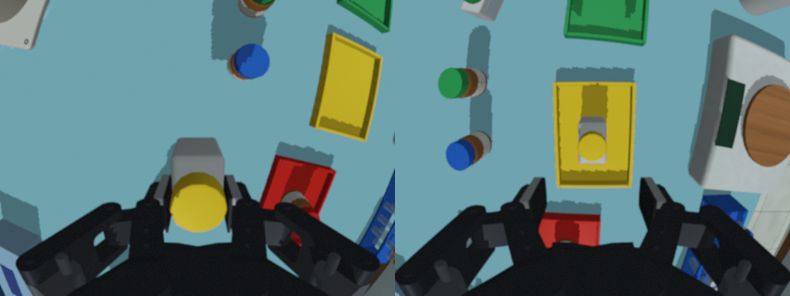

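The yellow bottle went in square and stands in the centre of the yellow tray (right half ~(592,145)). Now both green-capped samples.

Run:
```python
from h import *
pick(.431,.0485,0,.041)
place(.6112,.1657,.047,.041)
w1=manip.camera("wrist")["image"]
pick(.4385,.172,-.205,.041)
w=manip.camera("wrist")["image"]
cv2.imwrite("pics/p3.png",cv2.resize(np.hstack([w1,w]),(790,296))[:,:,::-1])
```

```text
w 0.03940988871480569 [-1.6 -1.2  7.1]
lift w 0.039015717841894185 [-0.1 -0.2 -1.8] 28.2083
pre-release F [ 0.1 -1.   0.1] w 0.03895929093627267 [0.6109 0.1656 0.0467]
t 33.05
w 0.032835682296281324 [-1.7 -0.3  6.5]
lift w 0.03264786325154453 [-0.7  0.1 -1.2] 37.325
```

View pics/p3.png

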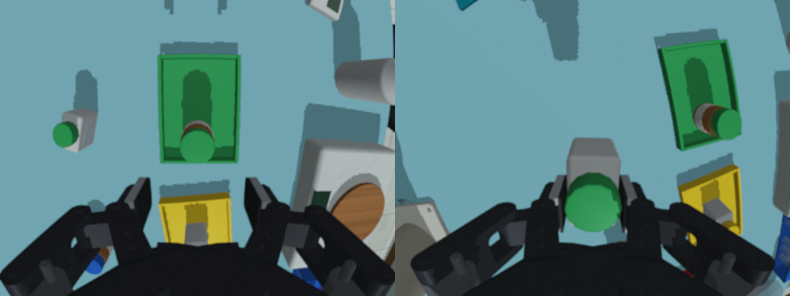

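The green jar stands in the near half of the green tray (left half ~(198,140)), and the green bottle is held square (right half (593,200)). I'll place it beside the jar.

Run:
```python
from h import *
place(.6078,.2377,.047,.041)
manip.servo_line([.50,.10,.40],ori(0),rate=.25)
w=wristcam()["image"]; s=manip.camera("scene"); d=manip.camera("side")
cv2.imwrite("pics/f1.png",cv2.resize(np.hstack([s["image"],w]),(790,296))[:,:,::-1])
cv2.imwrite("pics/f2.png",d["image"][:,:,::-1])
cv2.imwrite("pics/f3.png",cv2.resize(s["image"][140:340,140:330],None,fx=3,fy=3)[:,:,::-1]); print(manip.get_time())
```

```text
pre-release F [-0.2  0.1 -0.4] w 0.0328585234077754 [0.6076 0.2376 0.0467]
t 42.0917
43.5167
```

View pics/f1.png

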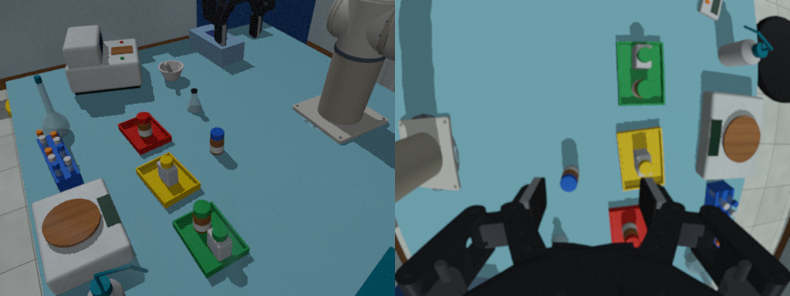

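View pics/f3.png

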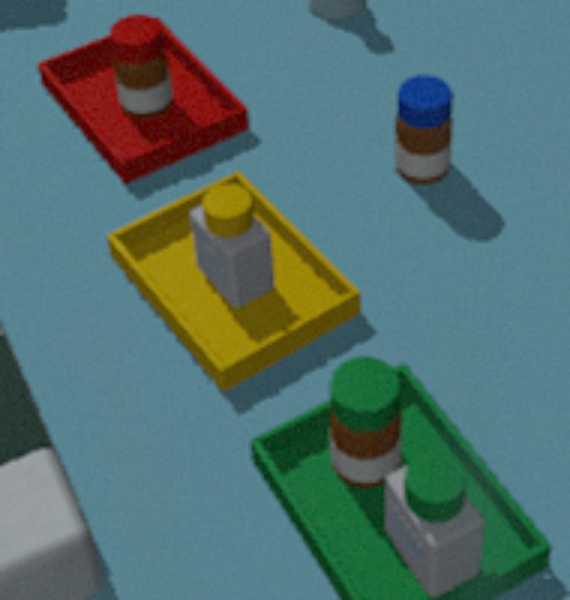

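View pics/f2.png

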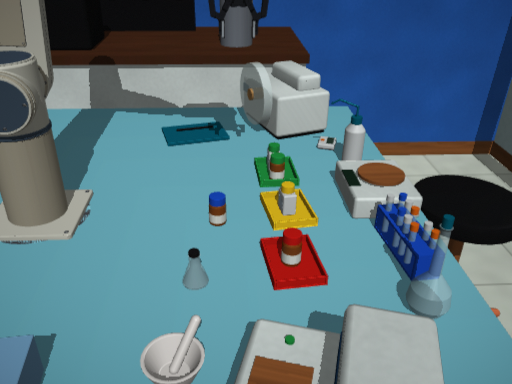

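All four samples stand upright in their trays: red jar (291,250), yellow bottle (288,203) and the green pair (276,162) in the side view. The blue jar (217,208) and the flask (195,270) look the same as in the first side view. The gripper is clear, so I'm handing in.

Run:
```python
from h import *
c=manip.camera("scene")
b=[x for x in blobs(mask(c["image"],"blue")) if abs(x[:,0].mean(0)[0]-281)<15 and abs(x[:,0].mean(0)[1]-173)<15]
for x in b: print("blue cap",x[:,0].mean(0))
manip.sign_off()
```

```text
blue cap [281.15686275 173.52941176]
the job is handed in; nothing more can be done
```

I moved the red-capped jar into the red tray first, then the yellow bottle into the yellow tray. The green jar and green bottle then went side by side into the green tray. The job was handed in at about 44 s, under the 112 s limit; `sign_off` gives no verdict, so I can't confirm the result.

- **Placement:** the last pictures from all three cameras show the samples upright inside their trays, released, with the gripper clear. I judged this by eye and did not measure their final positions.
- **Left in place:** the blue cap is at the same scene pixel as at the start (281,173). The flask stands upright at its starting place in the side view, by eye only.
- **Disagreement:** the gripper read about 39 mm on the 42 mm jars and 33 mm on the 34 mm bottles. I didn't find out why; the pictures showed each held sample upright except the green jar, which I checked only after placing it, and none slipped.

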